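Turn the torch line-up round for the customers

ROBOT

A 6-joint arm with a two-finger parallel gripper is mounted at the origin on the work surface. World frame = base frame: x ahead of the robot, y to its left, z up, the work surface at z = 0. Lengths are in m, angles in rad, forces in N, time in s.
With the tool pointing down it reaches from about 0.2 to 0.875 m from the base axis. Payload 3.4 kg.
Tool frame: the origin (TCP) lies midway between the tips of the shut fingers; the grasp point (between the pads) lies 19 mm behind it; z points along the fingers, y is the line along which they close (so a half turn about z gives the same grasp; the last joint's range is limited). The gripper opens to 94 mm and grips with 3 to 60 N. Pads are 16 mm wide; open, the fingers measure 119 mm over their backs; the gripper's body (75 mm by 177 mm) begins 78 mm behind the grasp point.
Start: joints at [-0.121, 0.276, 1.505, -0, 1.361, -0.121], TCP at [0.575, -0, 0.205] pointing down, gripper open.
Joint ranges: [-2.89, 2.89], [-0.75, 2.08], [0.22, 2.7], [-1.18, 4.32], [0.11, 2.71], [-2.7, 2.7]. Speed limits (rad/s): [2.57, 2.57, 3.14, 3.14, 3.14, 3.14].

INTERFACE

Orientations are given as [roll, pitch, yaw] about the fixed x, y, z axes, in that order (R = Rz(yaw) Ry(pitch) Rx(roll)).
In Python, from cell import robot gives the robot as it stands. The module is installed in compiled form; this text tells all that it offers.
- The arm moves only by the tool step_arm, never from a script. Its arguments are lists of equal length, an entry for each row: "dr": the turn, a rotation vector about the world's x, y, z in units of 5 degrees (1.0 is 5 degrees), a list of three; "translation": the shift along the world's x, y, z in units of 40 mm (1.0 is 40 mm), a list of three; "grip": the opening, from 0 (shut) to 1 (fully open). A call has 1 to 10 rows; each row shifts and turns the commanded pose from where the row before left it; what a row does not reach is not made up. A row lasts 1/8 s, in which the tool goes at most 62.5 mm and 10.7 degrees, less where a joint would pass 70% of its speed; a pose out of reach is approached as far as the arm can. A call is refused whole if a number of a shift passes 1 or a number of a turn 1, either way. A call with a gripper value outside its range is refused whole. The fingers move at their own pace and stop on an object; "newtons" is the grip in N (left out, the last holds). Time passes only in rows, so rows that do not move let the fingers close. It gives the time, the measured TCP pose, the force, the opening and the grip force at its end, in the units of the state.
- robot.get_obs(): the state, without advancing time (a new reading comes with each control period).
- robot.capture(name): name is "scene" or "side" or "wrist"; returns a dict with "img" (420x560x3 uint8, blue, green, red), "depth" (420x560 float32, m along the optical axis (not along the pixel's ray), 0 where there is no reading), "K" (3x3 intrinsics, pixels), "k1" (the pictures are not rectified: a ray, as slopes to the right and down, at radius r is drawn at 1 + k1 r^2 times it, then the intrinsics apply), "origin" and "attitude" of the camera in the world; the wrist camera has in their place "mount" (4x4, takes a point from camera to tool coordinates, whose origin is the TCP and whose axes are the flange's). Camera axes: x right, y down, z forward; pixel columns grow to the right and rows downward; lengths in m; the calibration is good to about 2 mm. A picture is of the moment at which its call begins: read the wrist's pose just before it.
- robot.sign_off(): hands the job in; it is judged then, once.
The state is a dict: "clock": time; "q": joint angles; "dq": joint speeds; "joint_torque": joint torques, N m; "tcp_pos": TCP position; "ee_rot": TCP orientation; "wrist_force": force on the tool from outside, world axes, zero at the start; "ft_torque": the same for the moment, N m; "gripper_width": opening from 0.0 (shut) to 1.0 (fully open); "gripper_force": force on a finger pad.
Only numpy, scipy, OpenCV 4.12 (cv2) and the standard library are available. Lean on these libraries where they do the work, as an engineer would, in place of code of your own. Each camera call takes 0.05 s, during which the arm holds its last target. There are 200 camera calls.

TASK

Move the four pocket torches from the bins on the stock tray into the display stand, one per cell and in reverse order: the torch that stands leftmost in the tray, seen from the robot, goes into the rightmost cell, and so on, so that a customer facing the counter sees the line-up that we now see. Keep every torch upright, lens down, and set it down on the cell's floor rather than dropping it. Leave the little amber lantern standing where it is.

Things in the scene. Friction and masses are not known exactly. Their poses are not given: they have to be found in the camera images.
- red_torch: red pocket torch, loose, 0.10 to 0.20 kg, standing lens-down in the red bin. Head: cylinder 36 mm in diameter, from the origin up to 34 mm; above it a round barrel 25 mm in diameter up to 136 mm (a black button on its tail reaches 140 mm). Origin: centre of the flat lens face (its underside); z runs along the barrel to the tail. Round: its yaw means nothing.
- blue_torch: blue pocket torch, loose, 0.10 to 0.20 kg, standing lens-down in the blue bin. Head: cylinder 36 mm in diameter, from the origin up to 34 mm; above it a round barrel 25 mm in diameter up to 136 mm (a black button on its tail reaches 140 mm). Origin: centre of the flat lens face (its underside); z runs along the barrel to the tail. Round: its yaw means nothing.
- yellow_torch: yellow pocket torch, loose, 0.10 to 0.20 kg, standing lens-down in the yellow bin. Head: cylinder 36 mm in diameter, from the origin up to 34 mm; above it a round barrel 25 mm in diameter up to 136 mm (a black button on its tail reaches 140 mm). Origin: centre of the flat lens face (its underside); z runs along the barrel to the tail. Round: its yaw means nothing.
- green_torch: green pocket torch, loose, 0.10 to 0.20 kg, standing lens-down in the green bin. Head: cylinder 36 mm in diameter, from the origin up to 34 mm; above it a round barrel 25 mm in diameter up to 136 mm (a black button on its tail reaches 140 mm). Origin: centre of the flat lens face (its underside); z runs along the barrel to the tail. Round: its yaw means nothing.
- red_bin: fixed black bin with a red label sloping out at its front (-x), holds the red torch at the start. 57 x 57 mm, 35 high, walls 3.5; inner floor 3.5 mm above the origin (centre of underside, 6 mm above the counter). The 4 bins stand in a straight row at 60 mm spacing on an aluminium tray; their order varies. y axis: along the row, to the left seen from the robot.
- blue_bin: fixed black bin with a blue label sloping out at its front (-x), holds the blue torch at the start. 57 x 57 mm, 35 high, walls 3.5; inner floor 3.5 mm above the origin (centre of underside, 6 mm above the counter). The 4 bins stand in a straight row at 60 mm spacing on an aluminium tray; their order varies. y axis: along the row, to the left seen from the robot.
- yellow_bin: fixed black bin with a yellow label sloping out at its front (-x), holds the yellow torch at the start. 57 x 57 mm, 35 high, walls 3.5; inner floor 3.5 mm above the origin (centre of underside, 6 mm above the counter). The 4 bins stand in a straight row at 60 mm spacing on an aluminium tray; their order varies. y axis: along the row, to the left seen from the robot.
- green_bin: fixed black bin with a green label sloping out at its front (-x), holds the green torch at the start. 57 x 57 mm, 35 high, walls 3.5; inner floor 3.5 mm above the origin (centre of underside, 6 mm above the counter). The 4 bins stand in a straight row at 60 mm spacing on an aluminium tray; their order varies. y axis: along the row, to the left seen from the robot.
- display_stand: fixed wooden stand, 75 x 255 x 40 mm high, brass strip on its front (-x), a row of 4 empty open cells 55 x 55 mm inside, walls 5. Origin: centre of underside, on the counter. y axis: along the row, to the left seen from the robot (turned at most 0.35 rad). Cell centres at x = 0, y = +90, +30, -30, -90 mm in its frame; cell floor 6 mm, wall tops 40 mm above the origin.
- lantern: small amber glass lantern with dark steel foot and cap, 40 mm in diameter, 60 mm high, loose, standing between the tray and the stand: not to be disturbed. Origin: centre of its underside.
Things that resemble listed ones, but are neither listed nor needed, are in the scene too. What is shaped like the red_torch but pink or turquoise is not meant.

How it is judged:
At the end, for the whole second after the job is handed in: Each torch stands upright (within 0.15 rad), released and at rest on the floor of a cell of its own (within 16 mm of the cell's centre), the four in the display stand from right to left in the order in which their bins stand from left to right; the lantern within 20 mm of where it was (x of red_torch in the frame of display_stand between -0.016 and 0.016 m and z of red_torch in the frame of display_stand between -0.002 and 0.014 m and angle between each of red_torch, blue_torch, yellow_torch, green_torch's own z axis and vertical below 0.15 rad and linear speed of each of red_torch, blue_torch, yellow_torch, green_torch below 0.02 m/s and (y of red_torch in the frame of display_stand between 0.074 and 0.106 m or y of red_torch in the frame of display_stand between 0.014 and 0.046 m or y of red_torch in the frame of display_stand between -0.046 and -0.014 m or y of red_torch in the frame of display_stand between -0.106 and -0.074 m) and x of blue_torch in the frame of display_stand between -0.016 and 0.016 m and z of blue_torch in the frame of display_stand between -0.002 and 0.014 m and (y of blue_torch in the frame of display_stand between 0.074 and 0.106 m or y of blue_torch in the frame of display_stand between 0.014 and 0.046 m or y of blue_torch in the frame of display_stand between -0.046 and -0.014 m or y of blue_torch in the frame of display_stand between -0.106 and -0.074 m) and x of yellow_torch in the frame of display_stand between -0.016 and 0.016 m and z of yellow_torch in the frame of display_stand between -0.002 and 0.014 m and (y of yellow_torch in the frame of display_stand between 0.074 and 0.106 m or y of yellow_torch in the frame of display_stand between 0.014 and 0.046 m or y of yellow_torch in the frame of display_stand between -0.046 and -0.014 m or y of yellow_torch in the frame of display_stand between -0.106 and -0.074 m) and x of green_torch in the frame of display_stand between -0.016 and 0.016 m and z of green_torch in the frame of display_stand between -0.002 and 0.014 m and (y of green_torch in the frame of display_stand between 0.074 and 0.106 m or y of green_torch in the frame of display_stand between 0.014 and 0.046 m or y of green_torch in the frame of display_stand between -0.046 and -0.014 m or y of green_torch in the frame of display_stand between -0.106 and -0.074 m) and ((y of red_bin in the frame of blue_bin above 0 m and ((y of red_torch in the frame of display_stand below -0.06 m and y of blue_torch in the frame of display_stand above -0.06 m) or (y of red_torch in the frame of display_stand below 0 m and y of blue_torch in the frame of display_stand above 0 m) or (y of red_torch in the frame of display_stand below 0.06 m and y of blue_torch in the frame of display_stand above 0.06 m))) or (y of red_bin in the frame of blue_bin below 0 m and ((y of blue_torch in the frame of display_stand below -0.06 m and y of red_torch in the frame of display_stand above -0.06 m) or (y of blue_torch in the frame of display_stand below 0 m and y of red_torch in the frame of display_stand above 0 m) or (y of blue_torch in the frame of display_stand below 0.06 m and y of red_torch in the frame of display_stand above 0.06 m)))) and ((y of red_bin in the frame of yellow_bin above 0 m and ((y of red_torch in the frame of display_stand below -0.06 m and y of yellow_torch in the frame of display_stand above -0.06 m) or (y of red_torch in the frame of display_stand below 0 m and y of yellow_torch in the frame of display_stand above 0 m) or (y of red_torch in the frame of display_stand below 0.06 m and y of yellow_torch in the frame of display_stand above 0.06 m))) or (y of red_bin in the frame of yellow_bin below 0 m and ((y of yellow_torch in the frame of display_stand below -0.06 m and y of red_torch in the frame of display_stand above -0.06 m) or (y of yellow_torch in the frame of display_stand below 0 m and y of red_torch in the frame of display_stand above 0 m) or (y of yellow_torch in the frame of display_stand below 0.06 m and y of red_torch in the frame of display_stand above 0.06 m)))) and ((y of red_bin in the frame of green_bin above 0 m and ((y of red_torch in the frame of display_stand below -0.06 m and y of green_torch in the frame of display_stand above -0.06 m) or (y of red_torch in the frame of display_stand below 0 m and y of green_torch in the frame of display_stand above 0 m) or (y of red_torch in the frame of display_stand below 0.06 m and y of green_torch in the frame of display_stand above 0.06 m))) or (y of red_bin in the frame of green_bin below 0 m and ((y of green_torch in the frame of display_stand below -0.06 m and y of red_torch in the frame of display_stand above -0.06 m) or (y of green_torch in the frame of display_stand below 0 m and y of red_torch in the frame of display_stand above 0 m) or (y of green_torch in the frame of display_stand below 0.06 m and y of red_torch in the frame of display_stand above 0.06 m)))) and ((y of blue_bin in the frame of yellow_bin above 0 m and ((y of blue_torch in the frame of display_stand below -0.06 m and y of yellow_torch in the frame of display_stand above -0.06 m) or (y of blue_torch in the frame of display_stand below 0 m and y of yellow_torch in the frame of display_stand above 0 m) or (y of blue_torch in the frame of display_stand below 0.06 m and y of yellow_torch in the frame of display_stand above 0.06 m))) or (y of blue_bin in the frame of yellow_bin below 0 m and ((y of yellow_torch in the frame of display_stand below -0.06 m and y of blue_torch in the frame of display_stand above -0.06 m) or (y of yellow_torch in the frame of display_stand below 0 m and y of blue_torch in the frame of display_stand above 0 m) or (y of yellow_torch in the frame of display_stand below 0.06 m and y of blue_torch in the frame of display_stand above 0.06 m)))) and ((y of blue_bin in the frame of green_bin above 0 m and ((y of blue_torch in the frame of display_stand below -0.06 m and y of green_torch in the frame of display_stand above -0.06 m) or (y of blue_torch in the frame of display_stand below 0 m and y of green_torch in the frame of display_stand above 0 m) or (y of blue_torch in the frame of display_stand below 0.06 m and y of green_torch in the frame of display_stand above 0.06 m))) or (y of blue_bin in the frame of green_bin below 0 m and ((y of green_torch in the frame of display_stand below -0.06 m and y of blue_torch in the frame of display_stand above -0.06 m) or (y of green_torch in the frame of display_stand below 0 m and y of blue_torch in the frame of display_stand above 0 m) or (y of green_torch in the frame of display_stand below 0.06 m and y of blue_torch in the frame of display_stand above 0.06 m)))) and ((y of yellow_bin in the frame of green_bin above 0 m and ((y of yellow_torch in the frame of display_stand below -0.06 m and y of green_torch in the frame of display_stand above -0.06 m) or (y of yellow_torch in the frame of display_stand below 0 m and y of green_torch in the frame of display_stand above 0 m) or (y of yellow_torch in the frame of display_stand below 0.06 m and y of green_torch in the frame of display_stand above 0.06 m))) or (y of yellow_bin in the frame of green_bin below 0 m and ((y of green_torch in the frame of display_stand below -0.06 m and y of yellow_torch in the frame of display_stand above -0.06 m) or (y of green_torch in the frame of display_stand below 0 m and y of yellow_torch in the frame of display_stand above 0 m) or (y of green_torch in the frame of display_stand below 0.06 m and y of yellow_torch in the frame of display_stand above 0.06 m)))) and distance of lantern from where it was at the start of the episode below 0.02 m); the robot touches nothing.
It fails at once if the lantern is shifted by more than 20 mm (distance of lantern from where it was at the start of the episode above 0.02 m).
It fails at once if a torch is tipped over (leans more than 45 degrees) (angle between any of red_torch, blue_torch, yellow_torch, green_torch's own z axis and vertical above 0.79 rad).
It fails at once if a torch is dropped (moves faster than 0.7 m/s, about a 25 mm fall, while not held) ((linear speed of red_torch above 0.7 m/s and contact force between the fingers and red_torch below 0.01 N) or (linear speed of blue_torch above 0.7 m/s and contact force between the fingers and blue_torch below 0.01 N) or (linear speed of yellow_torch above 0.7 m/s and contact force between the fingers and yellow_torch below 0.01 N) or (linear speed of green_torch above 0.7 m/s and contact force between the fingers and green_torch below 0.01 N)).
It also fails if it takes over 104 s, if anything falls off the work surface, if the arm or the gripper's body presses on something with over 40 N, if the wrist force passes 120 N, or if a joint passes its speed limit or range.

## Working session

There is one attempt and no reset: what is moved stays moved. The work goes in short steps, Python scripts to look and compute and a tool call to move; the robot and the scene stay as the last step left them, time stands still between calls to the robot, and variables do not carry over. Pictures are saved under pics/ and viewed, at most 14 in all, crops included, and the job is handed in when it is done.

Besides the shell and the picture viewer there is one more tool, called after ">>>" as name(argument=value, ...) on one line, values as JSON. step_arm: Moves the arm, as the interface text tells. Its arguments: {"type":"object","properties":{"dr":{"type":"array"},"translation":{"type":"array"},"grip":{"type":"array"},"newtons":{"type":"number"}},"required":["dr","translation","grip"]}

```bash
mkdir -p pics
cat > h.py <<'E'
import numpy as np, cv2
from cell import robot
from scipy.spatial.transform import Rotation as R
def cap(n,save=None):
    o=robot.get_obs(); c=robot.capture(n)
    if n=="wrist":
        M=np.array(c["mount"]); r=np.array(o["ee_rot"])
        Rt=R.from_euler("xyz",r).as_matrix() if r.shape==(3,) else r
        c["Rw"]=Rt@M[:3,:3]; c["ow"]=np.array(o["tcp_pos"])+Rt@M[:3,3]
    else:
        a=np.array(c["attitude"]); c["Rw"]=a if a.shape==(3,3) else R.from_euler("xyz",a).as_matrix(); c["ow"]=np.array(c["origin"])
    if save: cv2.imwrite("pics/"+save,c["img"])
    return c
def slopes(c,uv):
    uv=np.atleast_2d(np.array(uv,float))
    return cv2.undistortPoints(uv[:,None],np.array(c["K"]),np.array([c["k1"],0,0,0.]))[:,0]
def plane(c,uv,z):
    s=slopes(c,uv); d=np.c_[s,np.ones(len(s))]@c["Rw"].T
    return c["ow"]+d*((z-c["ow"][2])/d[:,2])[:,None]
def cloud(c):
    h,w=c["depth"].shape; v,u=np.mgrid[:h,:w]
    s=slopes(c,np.c_[u.ravel(),v.ravel()]); d=np.c_[s,np.ones(len(s))]*c["depth"].reshape(-1,1)
    P=(d@c["Rw"].T+c["ow"]); P[c["depth"].ravel()==0]=np.nan
    return P.reshape(h,w,3)
E
python3 - <<'E'
from h import *
print(robot.get_obs())
ims=[]
for n in ["scene","side","wrist"]:
    c=cap(n,n+"0.png"); print(n,c["K"],c["k1"],c["ow"],c["Rw"].round(3).tolist(),c.get("attitude"))
E
```

```text
{'clock': 0.0, 'q': array([-1.21014271e-01,  2.76576140e-01,  1.50610348e+00, -7.39867703e-06,
        1.36066521e+00, -1.20956534e-01]), 'dq': array([ 5.76964623e-05, -7.10728014e-04,  1.01632765e-03, -1.92332146e-04,
       -2.66990685e-03, -3.39519815e-04]), 'joint_torque': array([ 1.66144628e-04, -4.04588020e+01, -2.37234324e+01,  7.02253589e-02,
        3.46444664e-02, -1.77189750e-04]), 'tcp_pos': array([5.74451918e-01, 5.02112908e-05, 2.04627296e-01]), 'ee_rot': array([-3.13985240e+00, -2.04240590e-04,  1.57073996e+00]), 'wrist_force': array([ 0.07891038,  0.02751546, -0.33004492]), 'ft_torque': array([-0.0043459 ,  0.03328525,  0.01272422]), 'gripper_force': 0.0, 'gripper_width': 0.9980777670826124}
scene [[407.72635945   0.         282.00868658]
 [  0.         407.72635945 205.25434544]
 [  0.           0.           1.        ]] 0.026124181147144952 [ 1.13496904 -0.20228025  0.68117752] [[0.247, 0.675, -0.695], [0.969, -0.164, 0.185], [0.011, -0.719, -0.695]] [-2.33881164 -0.01050119  1.32153396]
side [[379.50471623   0.         290.71931835]
 [  0.         379.50471623 211.92389363]
 [  0.           0.           1.        ]] -0.06931529630725915 [ 0.20583546 -0.38241415  0.58052568] [[0.723, -0.521, 0.455], [-0.691, -0.551, 0.467], [0.007, -0.652, -0.758]] [-2.43109053 -0.00747202 -0.76334529]
wrist [[311.65324393   0.         275.91402699]
 [  0.         311.65324393 206.15874957]
 [  0.           0.           1.        ]] -0.028384084036329672 [0.57429787 0.08167819 0.38310815] [[1.0, 0.0, 0.0], [0.0, -0.959, -0.283], [0.0, 0.283, -0.959]] None
```

View pics/scene0.png

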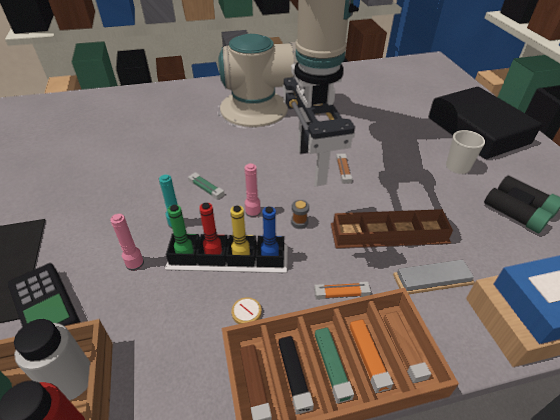

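View pics/side0.png

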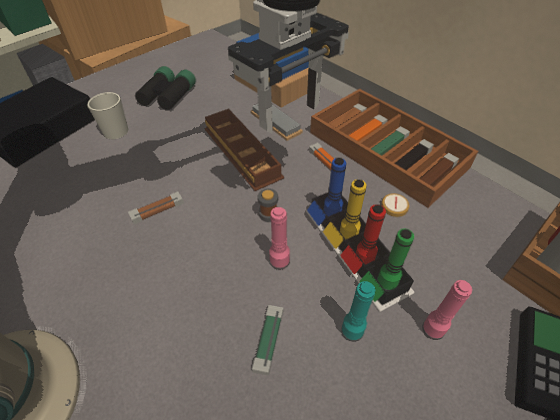

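View pics/wrist0.png

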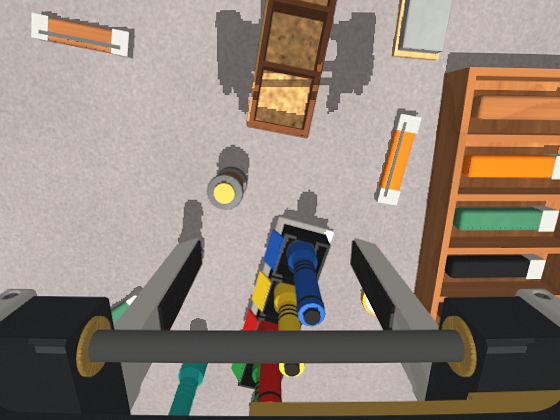

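The scene camera looks back at the robot, so image right is +y. It shows the blue (268,230), yellow (238,230), red (208,230) and green (180,235) torches in their bins. From the robot, left to right: blue, yellow, red, green. The stand is at (392,228) and the lantern at (300,212).
Look-alikes in the scene view: turquoise torch (169,198), pink torches (252,190) and (126,242), and the flat green and orange multitools (206,185), (343,291). None of these is meant. The sample tray (335,355) could be taken for the stand, but it has five cells and no brass strip.

```bash
cat > m.py <<'E'
from h import *
from scipy.optimize import least_squares
def fitc(xy,r=.0125):
    f=least_squares(lambda p:np.hypot(*(xy-p).T)-r,xy.mean(0)+[0,0],loss="soft_l1",f_scale=.001); return f.x,np.std(f.fun)
HUE={"red":(0,6),"blue":(105,125),"yellow":(20,32),"green":(50,72),"turq":(80,96),"pink":(160,175)}
def masks(c):
    hsv=cv2.cvtColor(c["img"],cv2.COLOR_BGR2HSV)
    return {k:((hsv[...,0]>=a)&(hsv[...,0]<=b)&(hsv[...,1]>100)&(hsv[...,2]>50)) for k,(a,b) in HUE.items()}
E
python3 - <<'E'
from m import *
for n in ["scene","side"]:
    c=cap(n); P=cloud(c); cam=c["ow"][:2]; hsv=cv2.cvtColor(c["img"],cv2.COLOR_BGR2HSV)
    ok=(np.abs(P[...,1]+.1)<.45)&(P[...,0]>.3)&(P[...,0]<.95)
    t=ok&(np.abs(P[...,2])<.004); print(n,"table z",np.nanmedian(P[...,2][ok&(np.abs(P[...,2])<.02)]))
    for k,m in masks(c).items():
        if k=="pink":
            m=((hsv[...,0]>=160)&(hsv[...,0]<=179)&(hsv[...,1]>60))
        mm=(m&ok&(P[...,2]>.055)&(P[...,2]<.16)).astype(np.uint8)
        nl,l,s,_=cv2.connectedComponentsWithStats(mm)
        for i in range(1,nl):
            if s[i,4]<60: continue
            q=P[l==i]; b=q[(q[:,2]>.06)&(q[:,2]<.135)][:,:2]
            if len(b)<30: continue
            d=b.mean(0)-cam; d/=np.hypot(*d)
            f=least_squares(lambda p:np.hypot(*(b-p).T)-.0125,b.mean(0)+d*.01,loss="soft_l1",f_scale=.001)
            hi=q[(q[:,2]>.11)][:,:2].mean(0)-q[q[:,2]<.09][:,:2].mean(0)
            print(n,k,s[i].tolist(),f.x.round(4),np.std(f.fun).round(4),"zmax",np.percentile(q[:,2],99).round(3),"lean",hi.round(4))
    # stand: wall tops near .04 on left side
    w=(hsv[...,0]<25)&ok&(P[...,1]>.0)&(P[...,2]>.033)&(P[...,2]<.05)&(P[...,0]<.75)
    nl,l,s,_=cv2.connectedComponentsWithStats(cv2.dilate(w.astype(np.uint8),np.ones((3,3))))
    for i in range(1,nl):
        if s[i,4]>150:
            q=P[(l==i)&w]; r=cv2.minAreaRect((q[:,:2]*1000).astype(np.float32)); print("stand?",s[i].tolist(),r,np.median(q[:,2]).round(4))
    L=ok&(P[...,2]>.02)&(P[...,2]<.07)
    x,y,ww,hh=(285,195,30,35) if n=="scene" else (255,187,26,32)
    q=P[y:y+hh,x:x+ww][L[y:y+hh,x:x+ww]]; print("lantern",np.median(q,0).round(3),q.max(0).round(3))
E
```

```text
scene table z -0.00011914666318002531
scene red [199, 203, 18, 41, 410] [ 0.5668 -0.2015] 0.0008 zmax 0.148 lean [-0.0019 -0.0002]
scene red [39, 382, 40, 38, 759] [ 0.8632 -0.4346] 0.0053 zmax 0.129 lean [ 0.0015 -0.0072]
scene blue [263, 207, 13, 40, 391] [ 0.6057 -0.0864] 0.0007 zmax 0.148 lean [-0.0018  0.0004]
scene blue [494, 261, 66, 83, 2904] [0.8687 0.2962] 0.0177 zmax 0.112 lean [-0.0205  0.0195]
scene yellow [231, 206, 15, 40, 432] [ 0.5885 -0.1461] 0.0008 zmax 0.149 lean [-0.0013  0.0005]
scene green [168, 205, 20, 41, 390] [ 0.5586 -0.2591] 0.0008 zmax 0.146 lean [-0.0013  0.    ]
scene turq [159, 175, 18, 34, 353] [ 0.4525 -0.2726] 0.0014 zmax 0.14 lean [-0.0013 -0.0001]
scene pink [244, 164, 14, 35, 369] [ 0.4586 -0.0941] 0.0013 zmax 0.14 lean [-0.0031  0.    ]
scene pink [111, 214, 24, 38, 503] [ 0.5489 -0.3623] 0.0011 zmax 0.14 lean [-0.0026 -0.0008]
stand? [334, 208, 120, 30, 1811] ((598.6947631835938, 189.20993041992188), (245.46849060058594, 69.79510498046875), 79.75479888916016) 0.0385
lantern [0.528 0.001 0.054] [0.54  0.022 0.062]
side table z 0.000222179941786
[... 375 characters left out ...]
21, 45, 547] [ 0.5888 -0.1459] 0.0007 zmax 0.148 lean [0.0011 0.0009]
side green [389, 243, 21, 23, 269] [ 0.5591 -0.2597] 0.0006 zmax 0.131 lean [-0.0002 -0.0001]
side turq [349, 281, 26, 43, 712] [ 0.4524 -0.2737] 0.0007 zmax 0.141 lean [0.0048 0.0018]
side pink [270, 207, 17, 43, 603] [ 0.4581 -0.0949] 0.0006 zmax 0.141 lean [0.002  0.0026]
side pink [436, 280, 36, 42, 826] [ 0.5488 -0.3641] 0.0008 zmax 0.141 lean [ 0.004  -0.0004]
stand? [204, 108, 78, 72, 1620] ((596.7720947265625, 187.7999267578125), (247.78480529785156, 68.7938003540039), 79.15811920166016) 0.0388
lantern [ 0.511 -0.004  0.056] [0.537 0.021 0.063]<stdin>:17: RuntimeWarning: Mean of empty slice.
  ret = um.true_divide(
```

>>> step_arm(dr=[[0,0,-0.32],[0,0,-0.32],[0,0,-0.32],[0,0,-0.32],[0,0,-0.32],[0,0,-0.32],[0,0,-0.32],[0,0,-0.32],[0,0,0],[0,0,0]], translation=[[-0.05,-0.81,0.13],[-0.05,-0.81,0.13],[-0.05,-0.81,0.13],[-0.05,-0.81,0.13],[-0.05,-0.81,0.13],[-0.05,-0.81,0.13],[-0.05,-0.81,0.13],[-0.05,-0.81,0.13],[0,0,0],[0,0,0]], grip=[0.7,0.7,0.7,0.7,0.7,0.7,0.7,0.7,0.7,0.7], newtons=20)

```text
clock: 1.5
tcp_pos: [0.5588, -0.2584, 0.2467]
ee_rot: [-3.141, -0.001, 1.348]
wrist_force: [0.3, 0.6, 0.3]
gripper_width: 0.7
gripper_force: 0.0
```

Run:
```python
from m import *
c=cap("wrist"); im=c["img"]
def proj(p):
    q=(np.array(p)-c["ow"])@c["Rw"]; return cv2.projectPoints(q[None],np.zeros(3),np.zeros(3),np.array(c["K"]),np.array([c["k1"],0,0,0.]))[0].ravel()
for n,p in dict(g=(.5588,-.2593,.1495),r=(.567,-.2016,.1495),y=(.5887,-.146,.1495),b=(.6056,-.087,.1495)).items():
    u=proj(p); print(n,u.round(0)); cv2.drawMarker(im,tuple(int(v) for v in u),(255,255,255),0,12,1)
cv2.imwrite("pics/w1.png",im)
```

```text
g [276. 208.]
r [270. 144.]
y [281.  71.]
b [286. -13.]
```

View pics/w1.png

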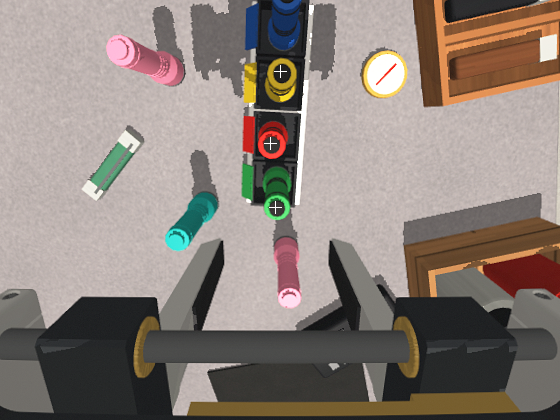

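The wrist view shows the green torch's tail at (276,207), in the green-labelled bin. The red tail is at (270,143) and the yellow at (281,72). All three match the projected measurements, so I'm descending on green.

>>> step_arm(dr=[[0,0,0],[0,0,0],[0,0,0],[0,0,0],[0,0,0],[0,0,0],[0,0,0],[0,0,0],[0,0,0],[0,0,0]], translation=[[0,0,-0.8],[0,0,-0.8],[0,0,-0.8],[0,0,-0.8],[0,0,-0.8],[0,0,0],[0,0,0],[0,0,0],[0,0,0],[0,0,0]], grip=[0.7,0.7,0.7,0.7,0.7,0.7,0,0,0,0], newtons=20)

```text
clock: 2.8
tcp_pos: [0.5593, -0.2594, 0.0878]
ee_rot: [3.14, 0.0, 1.347]
wrist_force: [-0.8, 0.4, -0.1]
gripper_width: 0.313
gripper_force: 0.0
```

>>> step_arm(dr=[[0,0,0],[0,0,0],[0,0,0],[0,0,0],[0,0,0],[0,0,0],[0,0,0],[0,0,0],[0,0,0],[0,0,0]], translation=[[0,0,0],[0,0,0],[0,0,0],[0,0,0.2],[0,0,0.6],[0,0,0.7],[0,0,0.7],[0,0,0.7],[0,0,0.7],[0,0,0.4]], grip=[0,0,0,0,0,0,0,0,0,0], newtons=20)

```text
clock: 4.05
tcp_pos: [0.5593, -0.2594, 0.2485]
ee_rot: [3.14, 0.0, 1.347]
wrist_force: [-0.4, 0.2, -1.6]
gripper_width: 0.266
gripper_force: 20.0
```

>>> step_arm(dr=[[0,0,0],[0,0,0],[0,0,0],[0,0,0],[0,0,0],[0,0,0],[0,0,0],[0,0,0],[0,0,0],[0,0,0]], translation=[[0.07,0.5,0],[0.07,0.75,0],[0.07,0.75,0],[0.07,0.75,0],[0.07,0.75,0],[0.07,0.75,0],[0.07,0.75,0],[0.07,0.75,0],[0.07,0.75,0],[0.07,0.75,0]], grip=[0,0,0,0,0,0,0,0,0,0])

```text
clock: 5.3
tcp_pos: [0.5856, 0.0333, 0.2453]
ee_rot: [-3.138, -0.0, 1.348]
wrist_force: [-0.4, 0.3, -1.9]
gripper_width: 0.264
gripper_force: 20.0
```

>>> step_arm(dr=[[0,0,0],[0,0,0],[0,0,0],[0,0,0],[0,0,0],[0,0,0],[0,0,0],[0,0,0],[0,0,0],[0,0,0]], translation=[[0.07,0.75,0],[0.07,0.75,0],[0.07,0.75,0],[0.07,0.75,0],[0.07,0.75,0],[0.07,0.75,0],[0.07,0.75,0],[0.07,0.5,0],[0.07,0.3,0],[0.06,0.1,0]], grip=[0,0,0,0,0,0,0,0,0,0])

```text
clock: 6.55
tcp_pos: [0.6145, 0.2772, 0.2466]
ee_rot: [-3.141, 0.001, 1.348]
wrist_force: [0.1, -0.5, -1.5]
gripper_width: 0.265
gripper_force: 20.0
```

Run:
```python
from m import *
print(robot.get_obs()["tcp_pos"])
for n in ["scene","side"]:
    c=cap(n); P=cloud(c)
    m=masks(c)["green"]&(P[...,1]>.15)&(P[...,1]<.4)&(P[...,2]>.12)&(P[...,2]<.4)
    q=P[m]; print(n,m.sum(),np.percentile(q,[1,50,99],axis=0).round(4).tolist())
    for lo,hi,r in [(.165,.198,.018),(.205,.235,.0125)]:
        b=q[(q[:,2]>lo)&(q[:,2]<hi)][:,:2]
        if len(b)>20:
            d=b.mean(0)-c["ow"][:2]; d/=np.hypot(*d)
            f=least_squares(lambda p:np.hypot(*(b-p).T)-r,b.mean(0)+d*.01,loss="soft_l1",f_scale=.001); print(lo,f.x.round(4),len(b),np.std(f.fun).round(4))
c=cap("wrist","w2.png"); P=cloud(c); cv2.imwrite("pics/w2.png",c["img"])
w=(P[...,2]>.033)&(P[...,2]<.05)&(P[...,1]>.03)&(P[...,1]<.4)&(P[...,0]<.7)&(P[...,0]>.5)
q=P[w]; print(len(q),np.median(q,0)); print(cv2.minAreaRect((q[:,:2]*1000).astype(np.float32)))
```

```text
[0.61446555 0.27720992 0.24661562]
scene 675 [[0.602, 0.2592, 0.1768], [0.6205, 0.2673, 0.2136], [0.6327, 0.2854, 0.305]]
0.165 [0.6139 0.2777] 171 0.001
0.205 [0.614  0.2769] 197 0.0019
side 735 [[0.5958, 0.2585, 0.1773], [0.6079, 0.266, 0.238], [0.6252, 0.2813, 0.3046]]
0.165 [0.6138 0.2774] 152 0.0011
0.205 [0.6139 0.2766] 148 0.0017
884 [0.62628898 0.2726141  0.0390044 ]
((598.2245483398438, 186.9888153076172), (244.65573120117188, 65.05172729492188), 79.33924102783203)
```

View pics/w2.png

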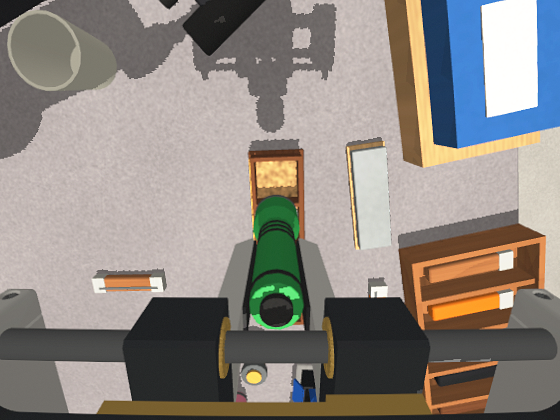

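The wrist view shows the green torch held upright over the far cell (276,180). Its head measures (0.614, 0.277) against a cell centre of (0.615, 0.277). Lowering.

>>> step_arm(dr=[[0,0,0],[0,0,0],[0,0,0],[0,0,0],[0,0,0],[0,0,0],[0,0,0],[0,0,0],[0,0,0],[0,0,0]], translation=[[0,0,-0.5],[0,0,-0.6],[0,0,-0.6],[0,0,-0.6],[0,0,-0.6],[0,0,-0.5],[0,0,-0.3],[0,0,-0.2],[0,0,-0.08],[0,0,-0.04]], grip=[0,0,0,0,0,0,0,0,0,0])

```text
clock: 7.95
tcp_pos: [0.615, 0.2769, 0.0868]
ee_rot: [3.141, -0.0, 1.347]
wrist_force: [-0.5, 0.8, -1.9]
gripper_width: 0.262
gripper_force: 20.0
```

>>> step_arm(dr=[[0,0,0],[0,0,0],[0,0,0]], translation=[[0,0,-0.02],[0,0,-0.02],[0,0,0]], grip=[0,0,0])

```text
clock: 8.32
tcp_pos: [0.6147, 0.2769, 0.0849]
ee_rot: [3.141, -0.0, 1.348]
wrist_force: [0.6, -0.4, -2.0]
gripper_width: 0.263
gripper_force: 20.0
```

>>> step_arm(dr=[[0,0,0],[0,0,0],[0,0,0]], translation=[[0,0,-0.03],[0,0,-0.03],[0,0,0]], grip=[0,0,0])

```text
clock: 8.7
tcp_pos: [0.6149, 0.2769, 0.084]
ee_rot: [3.14, -0.001, 1.347]
wrist_force: [-1.2, -1.3, 7.4]
gripper_width: 0.262
gripper_force: 20.0
```

>>> step_arm(dr=[[0,0,0],[0,0,0],[0,0,0],[0,0,0],[0,0,0],[0,0,0],[0,0,0],[0,0,0],[0,0,0],[0,0,0]], translation=[[0,0,0],[0,0,0],[0,0,0],[0,0,0],[0,0,0.5],[0,0,0.8],[0,0,0.8],[0,0,0.8],[0,0,0.8],[0,0,0.4]], grip=[0.7,0.7,0.7,0.7,0.7,0.7,0.7,0.7,0.7,0.7])

```text
clock: 9.95
tcp_pos: [0.6153, 0.277, 0.2483]
ee_rot: [3.139, -0.001, 1.347]
wrist_force: [-0.3, -0.5, -1.5]
gripper_width: 0.699
gripper_force: 0.0
```

>>> step_arm(dr=[[0,0,0],[0,0,0],[0,0,0],[0,0,0],[0,0,0],[0,0,0],[0,0,0],[0,0,0],[0,0,0],[0,0,0]], translation=[[-0.09,-0.9,0],[-0.09,-0.9,0],[-0.09,-0.9,0],[-0.09,-0.9,0],[-0.09,-0.9,0],[-0.09,-0.9,0],[-0.09,-0.9,0],[-0.09,-0.9,0],[-0.09,-0.9,0],[-0.09,-0.9,0]], grip=[0.7,0.7,0.7,0.7,0.7,0.7,0.7,0.7,0.7,0.7])

```text
clock: 11.2
tcp_pos: [0.578, -0.0843, 0.2455]
ee_rot: [-3.14, -0.0, 1.347]
wrist_force: [0.0, 1.2, 0.1]
gripper_width: 0.701
gripper_force: 0.0
```

>>> step_arm(dr=[[0,0,0],[0,0,0],[0,0,0],[0,0,0],[0,0,0],[0,0,0]], translation=[[-0.09,-0.9,0],[-0.09,-0.9,0],[-0.09,-0.8,0],[-0.03,-0.36,0],[0,0,0],[0,0,0]], grip=[0.7,0.7,0.7,0.7,0.7,0.7])

```text
clock: 11.95
tcp_pos: [0.5667, -0.2004, 0.2461]
ee_rot: [-3.141, -0.001, 1.348]
wrist_force: [-0.3, 0.7, -0.5]
gripper_width: 0.698
gripper_force: 0.0
```

```bash
cat > t.py <<'E'
from m import *
def locate(cams=("scene","side")):
    S=np.array([.598,.188]); a=np.deg2rad(79.4); Y=np.array([np.cos(a),np.sin(a)]); X=np.array([Y[1],-Y[0]])
    for n in cams:
        c=cap(n); P=cloud(c)
        for k in ["blue","yellow","red","green"]:
            mm=(masks(c)[k]&(np.abs(P[...,1])<.33)&(P[...,0]<.7)&(P[...,0]>.5)&(P[...,2]>.055)&(P[...,2]<.16))
            q=P[mm]; b=q[(q[:,2]>.06)&(q[:,2]<.13)][:,:2]
            if len(b)<30: print(n,k,len(b)); continue
            d=b.mean(0)-c["ow"][:2]; d/=np.hypot(*d)
            f=least_squares(lambda p:np.hypot(*(b-p).T)-.0125,b.mean(0)+d*.01,loss="soft_l1",f_scale=.001)
            print(n,k,f.x.round(4),np.std(f.fun).round(4),"zmax",np.percentile(q[:,2],99).round(3),"stand x,y",(X@(f.x-S)).round(4),(Y@(f.x-S)).round(4))
E
python3 -c "
from t import *
print(robot.get_obs()['tcp_pos']); locate()"
```

```text
[ 0.56667683 -0.20044739  0.24612959]
scene blue [ 0.6057 -0.0864] 0.0008 zmax 0.147 stand x,y 0.058 -0.2683
scene yellow [ 0.5883 -0.1461] 0.0297 zmax 0.149 stand x,y 0.052 -0.3302
scene red [ 0.5668 -0.2014] 0.0009 zmax 0.148 stand x,y 0.041 -0.3885
scene green [0.6143 0.2778] 0.0011 zmax 0.144 stand x,y -0.0005 0.0913
side blue [ 0.6057 -0.088 ] 0.0007 zmax 0.146 stand x,y 0.0583 -0.2699
side yellow [ 0.5888 -0.1459] 0.0007 zmax 0.148 stand x,y 0.0523 -0.3299
side red [ 0.5672 -0.2017] 0.0006 zmax 0.149 stand x,y 0.0415 -0.3887
side green [0.6143 0.2763] 0.0013 zmax 0.143 stand x,y -0.0002 0.0898
```

Green stands in the +90 cell, about 1 mm off centre, with its tail top at 0.144. Next is red.

>>> step_arm(dr=[[0,0,0],[0,0,0],[0,0,0],[0,0,0],[0,0,0],[0,0,0],[0,0,0],[0,0,0],[0,0,0],[0,0,0]], translation=[[0,-0.02,-0.8],[0,0,-0.8],[0,0,-0.8],[0,0,-0.8],[0,0,-0.76],[0,0,0],[0,0,0],[0,0,0],[0,0,0],[0,0,0]], grip=[0.7,0.7,0.7,0.7,0.7,0.7,0,0,0,0])

```text
clock: 13.3
tcp_pos: [0.5669, -0.2025, 0.0885]
ee_rot: [3.14, 0.0, 1.347]
wrist_force: [-0.3, 1.0, -0.6]
gripper_width: 0.317
gripper_force: 0.0
```

>>> step_arm(dr=[[0,0,0],[0,0,0],[0,0,0],[0,0,0],[0,0,0],[0,0,0],[0,0,0],[0,0,0],[0,0,0],[0,0,0]], translation=[[0,0,0],[0,0,0],[0,0,0],[0,0,0.2],[0,0,0.6],[0,0,0.7],[0,0,0.7],[0,0,0.7],[0,0,0.7],[0,0,0.4]], grip=[0,0,0,0,0,0,0,0,0,0])

```text
clock: 14.55
tcp_pos: [0.5669, -0.2025, 0.2493]
ee_rot: [3.14, 0.0, 1.347]
wrist_force: [0.0, 0.6, -1.2]
gripper_width: 0.263
gripper_force: 20.0
```

>>> step_arm(dr=[[0,0,0],[0,0,0],[0,0,0],[0,0,0],[0,0,0],[0,0,0],[0,0,0],[0,0,0],[0,0,0],[0,0,0]], translation=[[0.06,0.5,0],[0.06,0.75,0],[0.06,0.75,0],[0.06,0.75,0],[0.06,0.75,0],[0.06,0.75,0],[0.06,0.75,0],[0.06,0.75,0],[0.06,0.75,0],[0.06,0.75,0]], grip=[0,0,0,0,0,0,0,0,0,0])

```text
clock: 15.8
tcp_pos: [0.5891, 0.09, 0.2461]
ee_rot: [-3.138, 0.0, 1.348]
wrist_force: [0.6, -0.8, -2.1]
gripper_width: 0.267
gripper_force: 20.0
```

>>> step_arm(dr=[[0,0,0],[0,0,0],[0,0,0],[0,0,0],[0,0,0],[0,0,0],[0,0,0],[0,0,0]], translation=[[0.06,0.75,0],[0.06,0.75,0],[0.06,0.75,0],[0.06,0.5,0],[0.06,0.3,0],[0.02,0.2,0],[0,0,0],[0,0,0]], grip=[0,0,0,0,0,0,0,0])

```text
clock: 16.8
tcp_pos: [0.6034, 0.2168, 0.2479]
ee_rot: [3.141, 0.001, 1.347]
wrist_force: [0.6, 0.2, -1.4]
gripper_width: 0.262
gripper_force: 20.0
```

>>> step_arm(dr=[[0,0,0],[0,0,0],[0,0,0],[0,0,0],[0,0,0],[0,0,0],[0,0,0],[0,0,0],[0,0,0],[0,0,0]], translation=[[0,0,-0.5],[0,0,-0.6],[0,0,-0.6],[0,0,-0.6],[0,0,-0.6],[0,0,-0.5],[0,0,-0.3],[0,0,-0.2],[0,0,-0.1],[0,0,-0.04]], grip=[0,0,0,0,0,0,0,0,0,0])

```text
clock: 18.05
tcp_pos: [0.6038, 0.2176, 0.0866]
ee_rot: [3.141, -0.0, 1.347]
wrist_force: [-0.9, -0.2, -1.4]
gripper_width: 0.26
gripper_force: 20.0
```

>>> step_arm(dr=[[0,0,0],[0,0,0],[0,0,0],[0,0,0]], translation=[[0,0,-0.02],[0,0,-0.02],[0,0,-0.02],[0,0,0]], grip=[0,0,0,0])

```text
clock: 18.55
tcp_pos: [0.6037, 0.2177, 0.0848]
ee_rot: [3.141, -0.001, 1.347]
wrist_force: [-0.4, 0.5, 4.1]
gripper_width: 0.263
gripper_force: 20.0
```

>>> step_arm(dr=[[0,0,0],[0,0,0],[0,0,0],[0,0,0],[0,0,0],[0,0,0],[0,0,0],[0,0,0],[0,0,0],[0,0,0]], translation=[[0,0,0],[0,0,0],[0,0,0],[0,0,0],[0,0,0.5],[0,0,0.8],[0,0,0.8],[0,0,0.8],[0,0,0.8],[0,0,0.4]], grip=[0.7,0.7,0.7,0.7,0.7,0.7,0.7,0.7,0.7,0.7])

```text
clock: 19.8
tcp_pos: [0.6041, 0.2178, 0.2498]
ee_rot: [3.139, -0.001, 1.347]
wrist_force: [0.5, -0.5, -0.8]
gripper_width: 0.7
gripper_force: 0.0
```

>>> step_arm(dr=[[0,0,0],[0,0,0],[0,0,0],[0,0,0],[0,0,0],[0,0,0],[0,0,0],[0,0,0],[0,0,0],[0,0,0]], translation=[[-0.04,-0.9,0],[-0.04,-0.9,0],[-0.04,-0.9,0],[-0.04,-0.9,0],[-0.04,-0.9,0],[-0.04,-0.9,0],[-0.04,-0.9,0],[-0.04,-0.9,0],[-0.04,-0.9,0],[-0.02,-0.7,0]], grip=[0.7,0.7,0.7,0.7,0.7,0.7,0.7,0.7,0.7,0.7])

```text
clock: 21.05
tcp_pos: [0.5877, -0.1358, 0.247]
ee_rot: [-3.14, 0.0, 1.347]
wrist_force: [-0.5, -0.9, 1.0]
gripper_width: 0.701
gripper_force: 0.0
```

>>> step_arm(dr=[[0,0,0],[0,0,0],[0,0,0]], translation=[[0,-0.29,0],[0,0,0],[0,0,0]], grip=[0.7,0.7,0.7])

```text
clock: 21.42
tcp_pos: [0.5882, -0.1449, 0.2477]
ee_rot: [-3.141, -0.001, 1.348]
wrist_force: [0.1, -0.2, -0.8]
gripper_width: 0.699
gripper_force: 0.0
```

```bash
python3 -c "
from t import *
print(robot.get_obs()['tcp_pos']); locate()"
```

```text
[ 0.58818697 -0.14486132  0.24772333]
scene blue [ 0.6059 -0.0864] 0.0008 zmax 0.149 stand x,y 0.0582 -0.2683
scene yellow [ 0.5884 -0.1461] 0.0008 zmax 0.148 stand x,y 0.052 -0.3302
scene red [0.6036 0.2201] 0.001 zmax 0.144 stand x,y -0.0004 0.0326
scene green [0.6142 0.2777] 0.001 zmax 0.145 stand x,y -0.0006 0.0911
side blue [ 0.6057 -0.0879] 0.0007 zmax 0.146 stand x,y 0.0583 -0.2698
side yellow [ 0.5888 -0.1459] 0.0206 zmax 0.148 stand x,y 0.0524 -0.3299
side red [0.6041 0.2181] 0.0011 zmax 0.145 stand x,y 0.0004 0.0307
side green [0.6142 0.2766] 0.0012 zmax 0.143 stand x,y -0.0003 0.09
```

Red is good. Next is yellow, going to the -30 cell at (0.5925, 0.1585).

>>> step_arm(dr=[[0,0,0],[0,0,0],[0,0,0],[0,0,0],[0,0,0],[0,0,0],[0,0,0],[0,0,0],[0,0,0],[0,0,0]], translation=[[0,0,-0.8],[0,0,-0.8],[0,0,-0.8],[0,0,-0.8],[0,0,-0.8],[0,0,0],[0,0,0],[0,0,0],[0,0,0],[0,0,0]], grip=[0.7,0.7,0.7,0.7,0.7,0.7,0,0,0,0])

```text
clock: 22.78
tcp_pos: [0.5886, -0.1461, 0.0886]
ee_rot: [3.14, 0.0, 1.347]
wrist_force: [0.9, 0.4, -0.2]
gripper_width: 0.312
gripper_force: 0.0
```

>>> step_arm(dr=[[0,0,0],[0,0,0],[0,0,0],[0,0,0],[0,0,0],[0,0,0],[0,0,0],[0,0,0],[0,0,0],[0,0,0]], translation=[[0,0,0],[0,0,0],[0,0,0],[0,0,0.2],[0,0,0.6],[0,0,0.7],[0,0,0.7],[0,0,0.7],[0,0,0.7],[0,0,0.4]], grip=[0,0,0,0,0,0,0,0,0,0])

```text
clock: 24.02
tcp_pos: [0.5885, -0.1461, 0.2493]
ee_rot: [3.14, 0.0, 1.347]
wrist_force: [-0.8, 0.1, -1.5]
gripper_width: 0.264
gripper_force: 20.0
```

>>> step_arm(dr=[[0,0,0],[0,0,0],[0,0,0],[0,0,0],[0,0,0],[0,0,0],[0,0,0],[0,0,0],[0,0,0],[0,0,0]], translation=[[0.01,0.5,0],[0.01,0.75,0],[0.01,0.75,0],[0.01,0.75,0],[0.01,0.75,0],[0.01,0.75,0],[0.01,0.75,0],[0.01,0.75,0],[0.01,0.75,0],[0.01,0.5,0]], grip=[0,0,0,0,0,0,0,0,0,0])

```text
clock: 25.28
tcp_pos: [0.5908, 0.1363, 0.2463]
ee_rot: [-3.139, 0.0, 1.349]
wrist_force: [-0.3, -1.0, -1.1]
gripper_width: 0.264
gripper_force: 20.0
```

>>> step_arm(dr=[[0,0,0],[0,0,0],[0,0,0],[0,0,0]], translation=[[0,0.4,0],[0,0.2,0],[0,0,0],[0,0,0]], grip=[0,0,0,0])

```text
clock: 25.78
tcp_pos: [0.5923, 0.1572, 0.2479]
ee_rot: [3.141, 0.001, 1.347]
wrist_force: [0.7, -0.2, -1.5]
gripper_width: 0.266
gripper_force: 20.0
```

>>> step_arm(dr=[[0,0,0],[0,0,0],[0,0,0],[0,0,0],[0,0,0],[0,0,0],[0,0,0],[0,0,0],[0,0,0],[0,0,0]], translation=[[0,0,-0.5],[0,0,-0.6],[0,0,-0.6],[0,0,-0.6],[0,0,-0.6],[0,0,-0.5],[0,0,-0.3],[0,0,-0.2],[0,0,-0.1],[0,0,-0.04]], grip=[0,0,0,0,0,0,0,0,0,0])

```text
clock: 27.02
tcp_pos: [0.5926, 0.158, 0.0866]
ee_rot: [3.141, -0.0, 1.347]
wrist_force: [0.5, 0.0, -1.8]
gripper_width: 0.263
gripper_force: 20.0
```

>>> step_arm(dr=[[0,0,0],[0,0,0],[0,0,0],[0,0,0]], translation=[[0,0,-0.02],[0,0,-0.02],[0,0,-0.02],[0,0,0]], grip=[0,0,0,0])

```text
clock: 27.52
tcp_pos: [0.5925, 0.1581, 0.0848]
ee_rot: [3.14, -0.0, 1.347]
wrist_force: [-1.3, -0.1, 4.8]
gripper_width: 0.264
gripper_force: 20.0
```

>>> step_arm(dr=[[0,0,0],[0,0,0],[0,0,0],[0,0,0],[0,0,0],[0,0,0],[0,0,0],[0,0,0],[0,0,0],[0,0,0]], translation=[[0,0,0],[0,0,0],[0,0,0],[0,0,0],[0,0,0.5],[0,0,0.8],[0,0,0.8],[0,0,0.8],[0,0,0.8],[0,0,0.4]], grip=[0.7,0.7,0.7,0.7,0.7,0.7,0.7,0.7,0.7,0.7])

```text
clock: 28.78
tcp_pos: [0.5929, 0.1581, 0.2498]
ee_rot: [3.139, -0.001, 1.347]
wrist_force: [0.3, -0.4, -0.4]
gripper_width: 0.696
gripper_force: 0.0
```

>>> step_arm(dr=[[0,0,0],[0,0,0],[0,0,0],[0,0,0],[0,0,0],[0,0,0],[0,0,0],[0,0,0],[0,0,0],[0,0,0]], translation=[[0.05,-0.8,0],[0.05,-0.8,0],[0.05,-0.8,0],[0.05,-0.8,0],[0.05,-0.8,0],[0.05,-0.8,0],[0.03,-0.8,0],[0,-0.53,0],[0,0,0],[0,0,0]], grip=[0.7,0.7,0.7,0.7,0.7,0.7,0.7,0.7,0.7,0.7])

```text
clock: 30.02
tcp_pos: [0.6053, -0.0863, 0.2477]
ee_rot: [-3.141, -0.001, 1.348]
wrist_force: [-0.5, 0.2, -0.2]
gripper_width: 0.701
gripper_force: 0.0
```

```bash
python3 -c "
from t import *
print(robot.get_obs()['tcp_pos']); locate()"
```

```text
[ 0.60530015 -0.08625813  0.24771798]
scene blue [ 0.6058 -0.0865] 0.0007 zmax 0.148 stand x,y 0.0581 -0.2684
scene yellow [0.5924 0.1601] 0.0119 zmax 0.144 stand x,y -0.0004 -0.0285
scene red [0.6035 0.2201] 0.001 zmax 0.143 stand x,y -0.0005 0.0326
scene green [0.6141 0.2776] 0.001 zmax 0.143 stand x,y -0.0007 0.091
side blue [ 0.6057 -0.0881] 0.0007 zmax 0.146 stand x,y 0.0584 -0.27
side yellow [0.5913 0.1584] 0.0067 zmax 0.143 stand x,y -0.0012 -0.0303
side red [0.604 0.218] 0.0051 zmax 0.144 stand x,y 0.0004 0.0306
side green [0.6144 0.2765] 0.0011 zmax 0.143 stand x,y -0.0002 0.09
```

Yellow is good. Last is blue, going to the -90 cell.

>>> step_arm(dr=[[0,0,0],[0,0,0],[0,0,0],[0,0,0],[0,0,0],[0,0,0],[0,0,0],[0,0,0],[0,0,0],[0,0,0]], translation=[[0,0,-0.8],[0,0,-0.8],[0,0,-0.8],[0,0,-0.8],[0,0,-0.8],[0,0,0],[0,0,0],[0,0,0],[0,0,0],[0,0,0]], grip=[0.7,0.7,0.7,0.7,0.7,0.7,0,0,0,0])

```text
clock: 31.38
tcp_pos: [0.6057, -0.0873, 0.0886]
ee_rot: [3.14, 0.0, 1.347]
wrist_force: [-0.1, -0.3, -0.1]
gripper_width: 0.311
gripper_force: 0.0
```

>>> step_arm(dr=[[0,0,0],[0,0,0],[0,0,0],[0,0,0],[0,0,0],[0,0,0],[0,0,0],[0,0,0],[0,0,0],[0,0,0]], translation=[[0,0,0],[0,0,0],[0,0,0],[0,0,0.2],[0,0,0.6],[0,0,0.7],[0,0,0.7],[0,0,0.7],[0,0,0.7],[0,0,0.4]], grip=[0,0,0,0,0,0,0,0,0,0])

```text
clock: 32.62
tcp_pos: [0.6058, -0.0873, 0.2494]
ee_rot: [3.14, 0.0, 1.347]
wrist_force: [-0.5, -0.3, -1.7]
gripper_width: 0.262
gripper_force: 20.0
```

>>> step_arm(dr=[[0,0,0],[0,0,0],[0,0,0],[0,0,0],[0,0,0],[0,0,0],[0,0,0],[0,0,0],[0,0,0],[0,0,0]], translation=[[-0.07,0.5,0],[-0.09,0.7,0],[-0.09,0.7,0],[-0.09,0.7,0],[-0.09,0.7,0],[-0.09,0.7,0],[-0.06,0.4,0],[-0.03,0.2,0],[0,0.07,0],[0,0,0]], grip=[0,0,0,0,0,0,0,0,0,0])

```text
clock: 33.88
tcp_pos: [0.5812, 0.0991, 0.2478]
ee_rot: [3.141, 0.0, 1.347]
wrist_force: [0.4, 0.1, -0.3]
gripper_width: 0.265
gripper_force: 20.0
```

>>> step_arm(dr=[[0,0,0],[0,0,0],[0,0,0],[0,0,0],[0,0,0],[0,0,0],[0,0,0],[0,0,0],[0,0,0],[0,0,0]], translation=[[0,0,-0.5],[0,0,-0.6],[0,0,-0.6],[0,0,-0.6],[0,0,-0.6],[0,0,-0.5],[0,0,-0.3],[0,0,-0.2],[0,0,-0.1],[0,0,-0.04]], grip=[0,0,0,0,0,0,0,0,0,0])

```text
clock: 35.12
tcp_pos: [0.5814, 0.0996, 0.0866]
ee_rot: [3.141, -0.0, 1.347]
wrist_force: [-0.2, -0.3, -0.8]
gripper_width: 0.265
gripper_force: 20.0
```

>>> step_arm(dr=[[0,0,0],[0,0,0],[0,0,0],[0,0,0]], translation=[[0,0,-0.02],[0,0,-0.02],[0,0,-0.02],[0,0,0]], grip=[0,0,0,0])

```text
clock: 35.62
tcp_pos: [0.5813, 0.0997, 0.0848]
ee_rot: [3.141, -0.0, 1.347]
wrist_force: [-0.1, -0.4, 4.8]
gripper_width: 0.261
gripper_force: 20.0
```

>>> step_arm(dr=[[0,0,0],[0,0,0],[0,0,0],[0,0,0],[0,0,0],[0,0,0],[0,0,0],[0,0,0],[0,0,0],[0,0,0]], translation=[[0,0,0],[0,0,0],[0,0,0],[0,0,0],[0,0,0.5],[0,0,0.8],[0,0,0.8],[0,0,0.8],[0,0,0.8],[0,0,0.4]], grip=[0.7,0.7,0.7,0.7,0.7,0.7,0.7,0.7,0.7,0.7])

```text
clock: 36.88
tcp_pos: [0.5817, 0.0996, 0.2497]
ee_rot: [3.139, -0.001, 1.347]
wrist_force: [-0.2, -0.0, -0.3]
gripper_width: 0.701
gripper_force: 0.0
```

>>> step_arm(dr=[[0,0,0],[0,0,0],[0,0,0],[0,0,0],[0,0,0]], translation=[[0,-0.8,0],[0,-0.8,0],[0,-0.8,0],[0,-0.8,0],[0,0,0]], grip=[0.7,0.7,0.7,0.7,0.7])

```text
clock: 37.5
tcp_pos: [0.5807, -0.0302, 0.247]
ee_rot: [-3.14, 0.001, 1.344]
wrist_force: [-0.4, 0.1, -0.0]
gripper_width: 0.701
gripper_force: 0.0
```

```bash
python3 -c "
from t import *
print(robot.get_obs()['tcp_pos']); locate()
cap('scene','s9.png')"
```

```text
[ 0.58067747 -0.03018279  0.24695845]
scene blue [0.5809 0.1005] 0.0009 zmax 0.143 stand x,y -0.0007 -0.0891
scene yellow [0.5922 0.1598] 0.013 zmax 0.144 stand x,y -0.0005 -0.0287
scene red [0.6034 0.2202] 0.0059 zmax 0.143 stand x,y -0.0006 0.0327
scene green [0.614  0.2777] 0.0011 zmax 0.143 stand x,y -0.0007 0.0911
side blue [0.5797 0.0985] 0.0009 zmax 0.143 stand x,y -0.0015 -0.0914
side yellow [0.5913 0.1582] 0.0039 zmax 0.144 stand x,y -0.0011 -0.0305
side red [0.6041 0.2181] 0.0056 zmax 0.143 stand x,y 0.0004 0.0307
side green [0.6144 0.2764] 0.0013 zmax 0.143 stand x,y -0.0001 0.0899
```

View pics/s9.png

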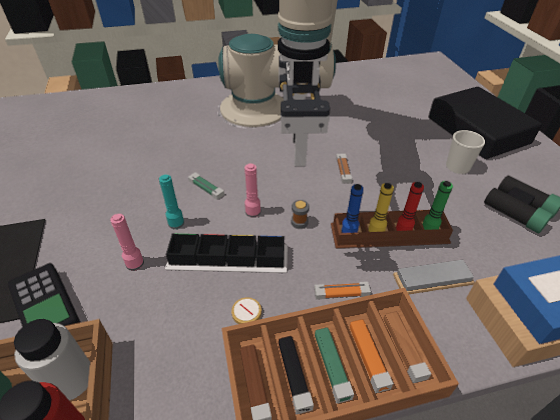

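The picture shows all four torches upright in the stand: blue (353,210), yellow (380,208), red (411,208) and green (439,206). The lantern is unmoved at (300,212) and the gripper is clear.

```bash
python3 -c "
from cell import robot
print(robot.sign_off())"
```

```text
the job is handed in; nothing more can be done
None
```

All four torches stand upright in the display stand in reverse order (from the robot's left: green, red, yellow, blue), each measured within 3 mm of its cell centre; the lantern looks unmoved, and the job was handed in at about 38 s.

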